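Stop the pin polisher and spring its lid

ROBOT

A 7-joint arm with a two-finger parallel gripper is mounted at the origin on the work surface. World frame = base frame: x ahead of the robot, y to its left, z up, the work surface at z = 0. Lengths are in m, angles in degrees, forces in N, time in s.
With the tool pointing down it reaches from about 0.425 to 0.8 m from the base axis. Payload 8.3 kg.
Tool frame: the origin (TCP) lies at the very end of the fingers, on their centre line; the grasp point (between the pads) lies 19 mm behind it; z points along the fingers, y is the direction in which the jaws open and shut (so a half turn about z gives the same grasp; the last joint's range is limited). The gripper opens to 85 mm and grips with 20 to 120 N. Pads are 22 mm wide; open, the fingers measure 114 mm over their backs; the gripper's body (76 mm by 85 mm) begins 54 mm behind the grasp point. The pads swing forward as they close: fully open they stand 13 mm farther back than shut.
Start: joints at [73.631, 21.967, 0.94, 78.501, -0.361, 79.538, -2.664], TCP at [0.138, -0.61, 0.231] pointing down, gripper open.
Joint ranges: [-169.22, 169.22], [-14.56, 117.87], [-87.37, 89.26], [10.42, 133.3], [-82.24, 262.24], [0.94, 117.77], [-172.7, 172.7]. Speed limits (degrees/s): [136.94, 136.94, 172.46, 172.46, 180, 180, 180].

INTERFACE

Orientations are given as [roll, pitch, yaw] about the fixed x, y, z axes, in that order (R = Rz(yaw) Ry(pitch) Rx(roll)).
In Python, from station import manip gives the robot as it stands.
- The arm moves only by the tool servo_tool, never from a script. Its argument "moves" is a list of rows, each an object of numbers: "grip": the opening, from -1 (shut) to 1 (fully open), so that 0 is half open; "x", "y", "z": the shift along the world's x, y, z in mm; "turn": the turn about the world's z in rad. A call has 1 to 5 rows; each row is the pose to reach, as a shift and turn from the pose commanded when the call began; what a row does not reach only later rows make up. A row lasts 1/10 s, in which the tool goes at most 50 mm and 8.59 degrees, less where a joint would pass 70% of its speed; a pose out of reach is approached as far as the arm can. A call with a gripper value outside its range is refused whole. The fingers move at their own pace and stop on an object; the grip force is fixed at half the most. Time passes only in rows, so rows that repeat a pose let the fingers close. It gives the time, the measured TCP pose, the force and the opening at its end, in the units of the state.
- manip.state(): the state, without advancing time (a new reading comes with each control period).
- manip.capture(name): name is "scene" or "top"; returns the picture (480x640x3 uint8, blue, green, red); there is no depth.
- manip.camera_info(name): a dict with "fx", "fy", "cx", "cy" (pixels), "eye" and "rotation" of the camera in the world. Camera axes: x right, y down, z forward; pixel columns grow to the right and rows downward; lengths in m; the calibration is good to about 2 mm. A picture is of the moment at which its call begins. camera_info takes no time and is no camera call.
- manip.finish_job(): hands the job in, once; it reports no verdict.
The state is a dict: "clock": time; "joints": joint angles; "qd": joint speeds; "joint_efforts": joint torques, N m; "tool_pos": TCP position; "orientation": TCP orientation; "contact_force": force on the tool from outside, world axes, zero at the start; "ft_torque": the same for the moment, N m; "finger_gap": finger opening in m.
Only numpy, scipy, OpenCV 4.12 (cv2) and the standard library are available. Lean on these libraries where they do the work, as an engineer would, in place of code of your own. Each camera call takes 0.05 s, during which the arm holds its last target. There are 200 camera calls.

TASK

The jewellery polisher on the bench has finished its run. Turn only the small black inner knob until its white line points at the green stop mark on the silver ring around it, without dragging that ring along; then press the red release button so that the red lid springs fully open by itself. Keep off the lid and leave the other things on the bench where they are.

Things in the scene. Friction and masses are not known exactly. Their poses are not given: they have to be found in the camera images.
- polisher: the fixed grey bench machine, 310 mm long (own x) by 280 mm wide (own y), 141 mm high with the lid shut; origin under its middle on the bench, own x points from the control slope to the lid hinge (roughly away from the robot). The front is a blue control slope that faces the robot side: it rises from 52 mm high at own x = -155 mm to 110 mm at own x = -45 mm, so its surface is tilted 28 degrees from level and its outward normal leans 28 degrees from vertical towards own -x
- knob_top (a point): centre of the top face of the small black inner knob, on the common axis of knob and ring. The knob is a plain cylinder 40 mm in diameter and 38 mm tall. Its top stands 53 mm out from the slope and 39 mm out from the top of the ring. Axes of this point: z along the knob axis, out of the slope (28 degrees from vertical, towards the machine's front); x along the white line, from the axis to its pointing end; they turn with the knob
- ring_mark (a point): point on the green mark on the silver outer ring, on the ring's top face, 36 mm from the common axis. The ring is 96 mm in diameter, 12 mm thick, its top 14 mm out from the slope; it turns very easily if touched. Axes: z out of the slope as for the knob, x from the common axis through the green mark; they turn with the ring
- knob (a joint): angle of the inner knob, rad: 0 when the white line points straight up the slope, growing clockwise as seen looking at the slope from outside. It stays where it is left, light friction (0.04 N m), end stops at -0.8 and 2.2. It starts clockwise of the green mark by 0.45 to 1.45 rad, so it has to be turned anticlockwise
- ring (a joint): angle of the outer ring, rad, same zero and same sense: 0 when the green mark points straight up the slope. The white line points at the green mark when both angles are equal. It has no connection to the knob, only light friction of its own (0.05 N m)
- button_top (a point): centre of the top of the red round release button, 36 mm in diameter, its top 22 mm out from the slope in a 52 mm black collar 10 mm high; 130 mm beside the knob axis, on the machine's own -y side. z out of the slope; it is pushed along -z
- release (a joint): how far the button is pressed, m: 0 released, 0.006 fully down. The latch lets go at about 0.004; a spring pushes back with 1.6 N at the start and 5 N fully down
- lid_front (a point): middle of the upper front edge of the lid, which is a red cover 170 mm long, 250 mm wide, 30 mm high, shut over the rear of the machine, its edge 20 mm behind the top of the slope
- lid (a joint): lid angle, rad: 0 shut and latched, 1.25 fully open at its stop. It swings up about a hinge at the back of the machine, away from the controls, driven by its own spring in about a second once the button frees it, and then stays up
- doming_block: bystander: loose dark steel block, 70 x 70 x 60 mm, beside the machine on its own +y side; origin under its middle
- jar: bystander: loose jar with a green cap, 68 mm diameter, 100 mm tall, beside the machine on its own -y side; origin under its middle
- pot: bystander: loose open white cup-shaped pot, 90 mm diameter, 80 mm tall, beside the machine on its own +y side; origin under its middle

How it is judged (in metres and radians):
On the way, in this order (a step that is already met when the one before it is completed fails the run):
1. the knob's white line points at the green mark (within 8 degrees) and the knob is at rest, with the lid still shut (angle between the x axis of knob_top and the x axis of ring_mark, either way round below 0.14 rad and velocity of joint knob between -0.05 and 0.05 rad/s and value of joint lid below 0.05 rad), for 0.3 s.
2. the lid has sprung open to its stop (value of joint lid above 1.15 rad), for 0.2 s.
At the end, for the whole second after the job is handed in: the white line of the knob points at the green mark within 8 degrees (0.14 rad), the mark is within 4 mm of where it began, the lid stands open at its stop (over 1.15 rad) and the button is released (angle between the x axis of knob_top and the x axis of ring_mark, either way round below 0.14 rad and distance of ring_mark from where it was at the start of the episode below 0.004 m and value of joint lid above 1.15 rad and value of joint release below 0.002 m); the robot touches nothing.
It fails at once if the outer ring is dragged (its green mark moves more than 4 mm) (distance of ring_mark from where it was at the start of the episode above 0.004 m).
It fails at once if the robot pushes on the lid (over 2 N) (contact force between any of the fingers, the arm and lid above 2 N).
It fails at once if a bystander is shifted more than 15 mm (distance of any of doming_block, jar, pot from where it was at the start of the episode above 0.015 m).
It also fails if it takes over 45 s, if anything falls off the work surface, if the arm or the gripper's body presses on something with over 40 N, if the wrist force passes 120 N, or if a joint passes its speed limit or range.

## Working session

There is one attempt and no reset: what is moved stays moved. The work goes in short steps, Python scripts to look and compute and a tool call to move; the robot and the scene stay as the last step left them, time stands still between calls to the robot, and variables do not carry over. Pictures are saved under pics/ and viewed, about 8 in all and at most 12, crops included, and the job is handed in when it is done.

Besides the shell and the picture viewer there is one more tool, called after "Emit:" as name(argument=value, ...), one argument or row to a line, values as JSON. servo_tool: Moves the arm, as the interface text tells. Its arguments: {"type":"object","properties":{"moves":{"type":"array","items":{"type":"object","properties":{"grip":{"type":"number"},"x":{"type":"number"},"y":{"type":"number"},"z":{"type":"number"},"turn":{"type":"number"}}}}},"required":["moves"]}

```bash
mkdir -p pics; python3 - <<'E'
from station import manip
import cv2
for n in("scene","top"):
    cv2.imwrite(f"pics/{n}0.png",manip.capture(n)); print(n,manip.camera_info(n))
print(manip.state())
E
```

```text
scene {'fx': 475.15682789530473, 'fy': 475.15682789530473, 'cx': 319.5158350930836, 'cy': 240.61503280128824, 'eye': array([1.35519839, 0.03001232, 0.64209643]), 'rotation': array([-125.70930152,    0.54791318,   85.85618572])}
top {'fx': 600.3023450569225, 'fy': 600.3023450569225, 'cx': 320.1875164717354, 'cy': 242.29521977234816, 'eye': array([0.51279747, 0.06312153, 1.39013177]), 'rotation': array([-1.76822549e+02,  9.35188234e-02, -9.04847460e+01])}
{'clock': 0.1, 'joints': array([73.6319377 , 22.01029544,  0.93857319, 78.5564129 , -0.35882036,
       79.53726114, -2.66619268]), 'qd': array([-0.00825346, -0.11249056, -0.02541512, -0.15725519,  0.07106973,
        0.04120701,  0.06171808]), 'joint_efforts': array([ 2.51982623e-03, -6.29130793e+01,  8.47315863e-01, -3.72764611e+01,
        1.67996372e-02,  1.03152869e-02, -2.79148429e-05]), 'tool_pos': array([ 0.13800572, -0.60910435,  0.23037154]), 'orientation': array([-1.79898966e+02,  3.70363547e-03,  1.27659124e+01]), 'contact_force': array([0.755942  , 0.40195807, 0.14786424]), 'ft_torque': array([ 0.02000915, -0.0244169 , -0.01202574]), 'finger_gap': 0.08523912485994416}
```

View pics/scene0.png

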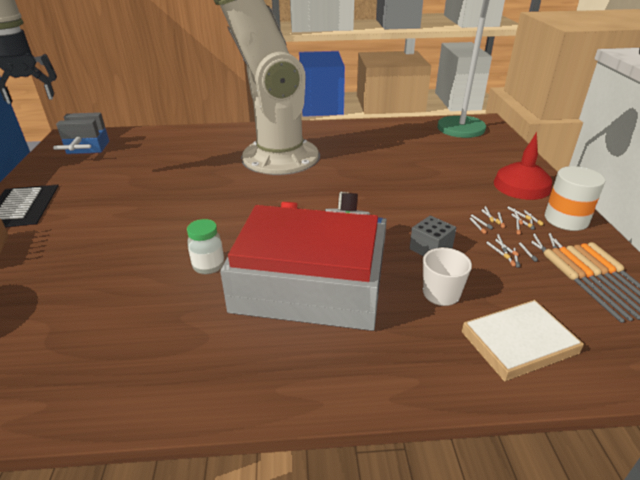

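View pics/top0.png

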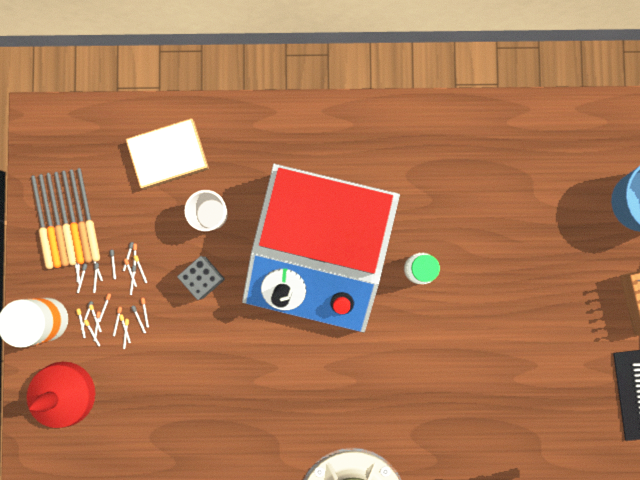

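The scene view shows the machine from behind. In the top view the knob is near (283,293), the green mark near (284,276), the button near (342,304), the jar at (422,268), the block at (200,278) and the pot at (206,211). I'll enlarge the controls next.

```bash
python3 - <<'E'
import cv2
im=cv2.imread("pics/top0.png")
c=im[235:340,235:395]; cv2.imwrite("pics/c0.png",cv2.resize(c,None,fx=5,fy=5,interpolation=cv2.INTER_CUBIC))
E
```

```text
(no output)
```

View pics/c0.png

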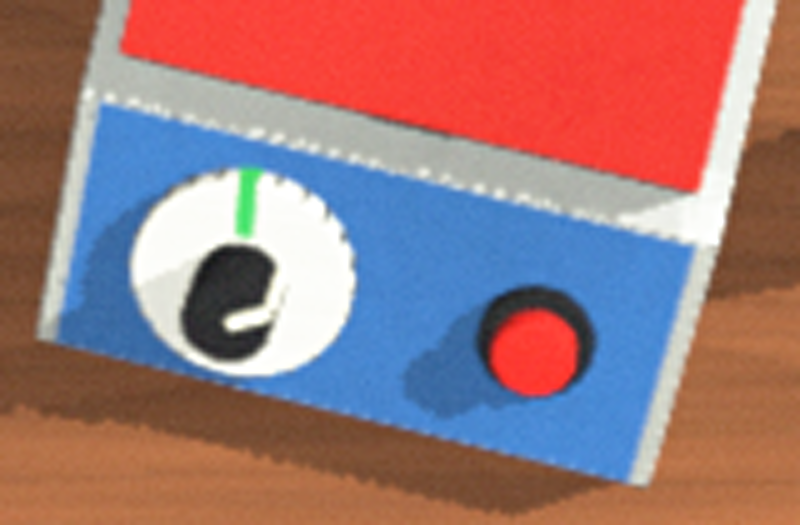

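```bash
cat > h.py <<'E'
import numpy as np
from scipy.spatial.transform import Rotation as R
from scipy.optimize import least_squares
CI={'fx':600.3023,'cx':320.1875,'cy':242.2952}
eye=np.array([0.51279747,0.06312153,1.39013177]);Rc=R.from_euler('xyz',[-176.822549,.0935188,-90.484746],degrees=True).as_matrix()
def proj(P):
    q=(np.atleast_2d(P)-eye)@Rc
    return np.c_[CI['cx']+CI['fx']*q[:,0]/q[:,2],CI['cy']+CI['fx']*q[:,1]/q[:,2]]
def ray(u,v): 
    return Rc@np.array([(u-CI['cx'])/CI['fx'],(v-CI['cy'])/CI['fx'],1])
def crop(p): return 235+(np.array(p,float)+.5)/5-.5
a=np.arctan2(58,110); n=np.array([-np.sin(a),0,np.cos(a)]); up=np.array([np.cos(a),0,np.sin(a)])
def own(s,y,h): return np.array([-.155,y,.052])+s*up+h*n   # s along slope from lower edge
def W(p,P): return (R.from_euler('z',p[2]).apply(P))+np.r_[p[0],p[1],0]
E
python3 - <<'E'
from h import *
M=np.array([[-.155,.14,.052],[-.155,-.14,.052],[-.045,.14,.110],[-.045,-.14,.110],[-.025,.125,.141],[-.025,-.125,.141]])
px=crop([[40,338],[648,486],[90,95],[717,243],[122,50],[697,190]])
rc,bt=crop([243,272]),crop([534,352])
def f(p):
    r=proj(W(p,M))-px
    b=proj(W(p,np.array([own(p[3],p[4],.014),own(p[3],p[4]-.13,.022)])))-np.array([rc,bt])
    return np.r_[r.ravel(),b.ravel()]
s=least_squares(f,[.4,.1,-.2,.06,.065]);p=s.x
print(p,np.degrees(p[2]),s.fun.reshape(-1,2).round(1))
for nm,y,h in(("ring",0,.014),("knob",0,.053),("btn",-.13,.022)):
    P=W(p,own(p[3],p[4]+y,h));print(nm,P,(proj(P)-235)*5)
# angles
def ang(pix,h):
    C=own(p[3],p[4],h);N=R.from_euler('z',p[2]).apply(n);C0=W(p,C)
    d=ray(*crop(pix));X=eye+d*((C0-eye)@N/(d@N));v=R.from_euler('z',p[2]).inv().apply(X-C0)
    return np.degrees(np.arctan2(-v[1],v@up)),np.linalg.norm(v)
for q in([250,172],[246,234]):print("green",ang(q,.014))
for q in([283,290],[277,300],[228,326],[268,318]):print("white",ang(q,.053))
np.save("p.npy",p)
E
```

```text
[ 0.57219301  0.06585727 -0.24416091  0.06496417  0.05602669] -13.989389910899268 [[-0.5 -0.1]
 [ 0.6 -0.1]
 [-1.7 -0.7]
 [ 0.7  0.5]
 [-0.5  0.1]
 [ 1.3  0.2]
 [-0.1 -0. ]
 [ 0.1  0. ]]
ring [0.4847591  0.145379   0.09468385] [[240.31067354 269.9564018 ]]
knob [0.46710865 0.14977628 0.12918205] [[224.79755287 314.15380346]]
btn [0.44971201 0.02013674 0.10176041] [[532.67583783 350.07477226]]
green (np.float64(-6.594162183246727), np.float64(0.048498646142379746))
green (np.float64(-5.578601003378242), np.float64(0.018648930186380686))
white (np.float64(48.0317558574687), np.float64(0.02779393982684507))
white (np.float64(55.25955881985436), np.float64(0.023256463981853524))
white (np.float64(163.39792568468326), np.float64(0.004703600709211636))
white (np.float64(77.3986252476327), np.float64(0.01745514870819361))
```

Emit:
servo_tool(
  moves=[
    {"x": 42,"y": 25,"z": 5,"turn": -0.1,"grip": 1},
    {"x": 84,"y": 50,"z": 10,"turn": -0.2,"grip": 1},
    {"x": 126,"y": 75,"z": 15,"turn": -0.3,"grip": 1},
    {"x": 168,"y": 100,"z": 20,"turn": -0.4,"grip": 1},
    {"x": 210,"y": 125,"z": 20,"turn": -0.5,"grip": 1},
  ],
)

```text
clock: 0.6
tool_pos: [0.3497, -0.4834, 0.2518]
orientation: [180.0, -0.0, -16.1]
contact_force: [1.2, -0.3, 0.3]
finger_gap: 0.0855
```

```bash
python3 - <<'E'
from h import *
p=np.load("p.npy")
for o in(.041,.044,.047):
    g=W(p,own(p[3],p[4],o));print(o,g,"TCP z",g[2]-.019)
E
```

```text
0.041 [0.47253956 0.14842327 0.11856722] TCP z 0.09956721954471638
0.044 [0.47118183 0.14876152 0.12122093] TCP z 0.10222092684617227
0.047 [0.4698241  0.14909978 0.12387463] TCP z 0.10487463414762817
```

Emit:
servo_tool(
  moves=[
    {"x": 25,"y": 43,"turn": -0.05,"grip": 1},
    {"x": 50,"y": 86,"turn": -0.1,"grip": 1},
    {"x": 75,"y": 129,"turn": -0.15,"grip": 1},
    {"x": 95,"y": 174,"turn": -0.2,"grip": 1},
    {"x": 105,"y": 222,"turn": -0.26,"grip": 1},
  ],
)

```text
schema error: expected keys grip, x, y, z, turn
```

Emit:
servo_tool(
  moves=[
    {"y": 48,"grip": 1},
    {"y": 96,"grip": 1},
    {"y": 144,"grip": 1},
    {"y": 192,"grip": 1},
    {"x": 5,"y": 240,"grip": 1},
  ],
)

```text
schema error: expected keys grip, x, y, z, turn
```

Emit:
servo_tool(
  moves=[
    {"x": 25,"y": 43,"z": 0,"turn": -0.05,"grip": 1},
    {"x": 50,"y": 86,"z": 0,"turn": -0.1,"grip": 1},
    {"x": 75,"y": 129,"z": 0,"turn": -0.15,"grip": 1},
    {"x": 95,"y": 174,"z": 0,"turn": -0.2,"grip": 1},
    {"x": 105,"y": 222,"z": 0,"turn": -0.26,"grip": 1},
  ],
)

```text
clock: 1.1
tool_pos: [0.4542, -0.2602, 0.2507]
orientation: [-180.0, 0.0, -30.8]
contact_force: [0.1, -0.0, -0.4]
finger_gap: 0.085
```

Emit:
servo_tool(
  moves=[
    {"x": 0,"y": 48,"z": 0,"turn": 0,"grip": 1},
    {"x": 0,"y": 96,"z": 0,"turn": 0,"grip": 1},
    {"x": 0,"y": 144,"z": 0,"turn": 0,"grip": 1},
    {"x": 0,"y": 192,"z": 0,"turn": 0,"grip": 1},
    {"x": 5,"y": 240,"z": 0,"turn": 0,"grip": 1},
  ],
)

```text
clock: 1.6
tool_pos: [0.4573, -0.0208, 0.2512]
orientation: [180.0, -0.0, -30.8]
contact_force: [1.4, -0.9, -0.2]
finger_gap: 0.0856
```

Emit:
servo_tool(
  moves=[
    {"x": 4,"y": 45,"z": -10,"turn": 0,"grip": 1},
    {"x": 8,"y": 90,"z": -20,"turn": 0,"grip": 1},
    {"x": 12,"y": 130,"z": -45,"turn": 0,"grip": 1},
    {"x": 12,"y": 170,"z": -70,"turn": 0,"grip": 1},
    {"x": 12,"y": 170,"z": -100,"turn": 0,"grip": 1},
  ],
)

```text
clock: 2.1
tool_pos: [0.4692, 0.1543, 0.1511]
orientation: [-179.8, 0.0, -30.3]
contact_force: [1.3, -0.1, -0.5]
finger_gap: 0.0853
```

```bash
python3 - <<'E'
from station import manip
import cv2,numpy as np
a=manip.capture("top")[200:350,200:400];b=manip.capture("scene")[100:250,250:450]
cv2.imwrite("pics/c1.png",cv2.resize(np.hstack([a,b]),None,fx=2,fy=2,interpolation=cv2.INTER_CUBIC))
print(manip.state()['tool_pos'])
E
```

```text
[0.467131   0.14766159 0.14738732]
```

View pics/c1.png

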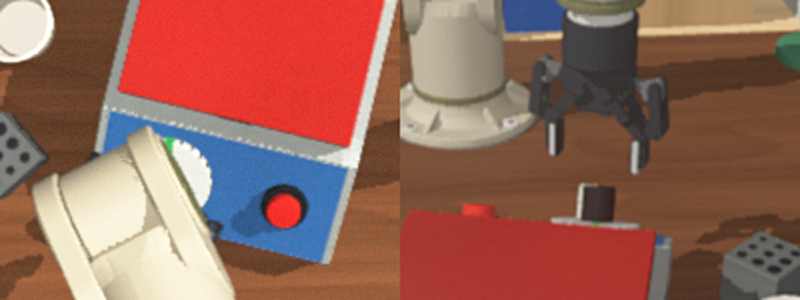

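Emit:
servo_tool(
  moves=[
    {"x": 2,"y": 0,"z": -20,"turn": 0,"grip": 1},
    {"x": 2,"y": 0,"z": -38,"turn": 0,"grip": 1},
    {"x": 2,"y": 0,"z": -48,"turn": 0,"grip": 1},
    {"x": 2,"y": 0,"z": -48,"turn": 0,"grip": 1},
    {"x": 2,"y": 0,"z": -48,"turn": 0,"grip": 1},
  ],
)

```text
clock: 2.7
tool_pos: [0.4727, 0.1471, 0.1043]
orientation: [-180.0, -0.0, -30.8]
contact_force: [-0.7, -0.1, -0.1]
finger_gap: 0.0855
```

Emit:
servo_tool(
  moves=[
    {"x": 0,"y": 2,"z": -4,"turn": 0,"grip": 0.5},
    {"x": 0,"y": 2,"z": -4,"turn": 0,"grip": 0.1},
    {"x": 0,"y": 2,"z": -4,"turn": 0,"grip": 0.1},
    {"x": 0,"y": 2,"z": -4,"turn": 0,"grip": -0.3},
    {"x": 0,"y": 2,"z": -4,"turn": 0,"grip": -0.3},
  ],
)

```text
clock: 3.2
tool_pos: [0.473, 0.1507, 0.1005]
orientation: [-179.8, -0.1, -30.7]
contact_force: [-0.9, 1.5, 5.3]
finger_gap: 0.0404
```

```bash
python3 - <<'E'
from station import manip
import cv2,numpy as np
b=manip.capture("scene")[140:230,290:410]
cv2.imwrite("pics/c2.png",cv2.resize(b,None,fx=5,fy=5,interpolation=cv2.INTER_CUBIC))
s=manip.state();print(s['tool_pos'],s['contact_force'],s['finger_gap'],s['joints'])
E
```

```text
[0.47298259 0.15072163 0.10050494] [-1.08601023  1.64856238  5.73045306] 0.04004712705153712 [   5.3745306    14.99082218  -30.50969923  107.24704587    8.70986404
   59.87937964 -149.35690238]
```

View pics/c2.png

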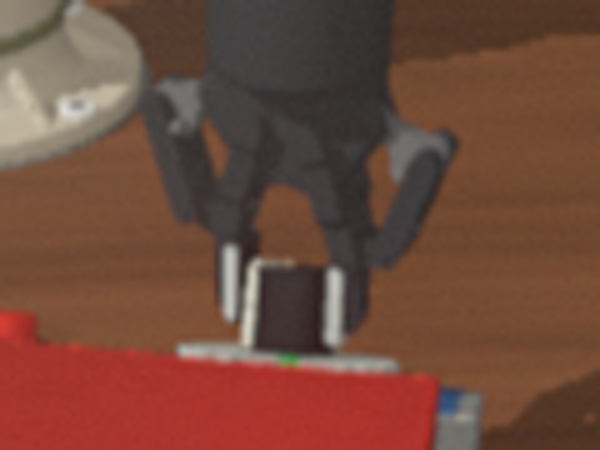

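The picture shows the fingers around the knob, with the tips clear of the ring. The green mark is at about (288,358) in the crop and the white side strip is on the left at about (250,305). First stroke now.

Emit:
servo_tool(
  moves=[
    {"x": 0,"y": 0,"z": 0,"turn": 0,"grip": -0.3},
    {"x": 0,"y": 0,"z": 0,"turn": 0.1,"grip": -0.3},
    {"x": 0,"y": 0,"z": 0,"turn": 0.2,"grip": -0.3},
    {"x": 0,"y": 0,"z": 0,"turn": 0.3,"grip": -0.3},
    {"x": 0,"y": 0,"z": 0,"turn": 0.3,"grip": -0.3},
  ],
)

```text
clock: 3.75
tool_pos: [0.4735, 0.1505, 0.1002]
orientation: [-179.9, -0.2, -13.4]
contact_force: [3.9, 3.7, -0.1]
finger_gap: 0.0383
```

```bash
python3 - <<'E'
from station import manip
import cv2,numpy as np
b=manip.capture("scene")[140:230,290:410]
cv2.imwrite("pics/c3.png",cv2.resize(b,None,fx=5,fy=5,interpolation=cv2.INTER_CUBIC))
s=manip.state();print(s['tool_pos'],s['contact_force'],s['ft_torque'],s['finger_gap'],s['orientation'])
E
```

```text
[0.473477   0.15046313 0.10019038] [ 3.7159778   4.03681651 -0.84343291] [ 0.31560289 -0.86230878 -0.21125904] 0.038602235819548913 [-1.79861821e+02 -1.54074482e-01 -1.35198179e+01]
```

View pics/c3.png

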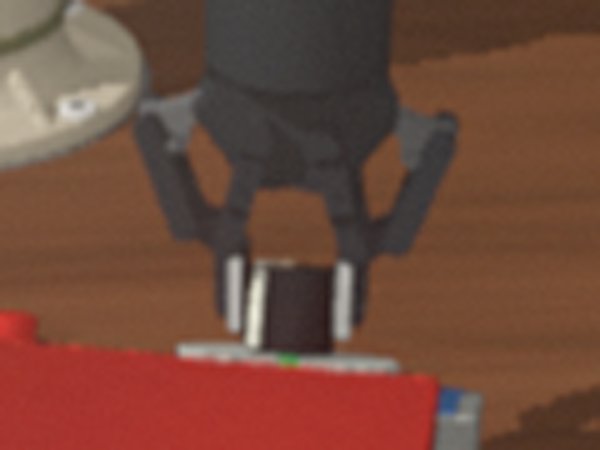

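The strip has widened and moved inward, so the knob is turning. The green mark is still at (288,358). I'll continue the stroke.

Emit:
servo_tool(
  moves=[
    {"x": 0,"y": 0,"z": 0,"turn": 0.1,"grip": -0.3},
    {"x": 0,"y": 0,"z": 0,"turn": 0.2,"grip": -0.3},
    {"x": 0,"y": 0,"z": 0,"turn": 0.3,"grip": -0.3},
    {"x": 0,"y": 0,"z": 0,"turn": 0.4,"grip": -0.3},
    {"x": 0,"y": 0,"z": 0,"turn": 0.4,"grip": -0.3},
  ],
)

```text
clock: 4.3
tool_pos: [0.4725, 0.15, 0.1017]
orientation: [179.9, -0.1, 9.5]
contact_force: [-9.1, 3.3, 21.3]
finger_gap: 0.0384
```

```bash
python3 - <<'E'
from station import manip
import cv2,numpy as np
b=manip.capture("scene")[140:230,290:410]
cv2.imwrite("pics/c4.png",cv2.resize(b,None,fx=5,fy=5,interpolation=cv2.INTER_CUBIC))
s=manip.state();print(s['tool_pos'],s['contact_force'],s['ft_torque'],s['finger_gap'],s['orientation'])
E
```

```text
[0.47249899 0.1500812  0.10166244] [-8.01468028  2.95630295 21.10182802] [-2.25620142  1.51829157 -1.34586627] 0.03794253227125349 [ 1.79950617e+02 -9.76039639e-02  9.35782172e+00]
```

View pics/c4.png

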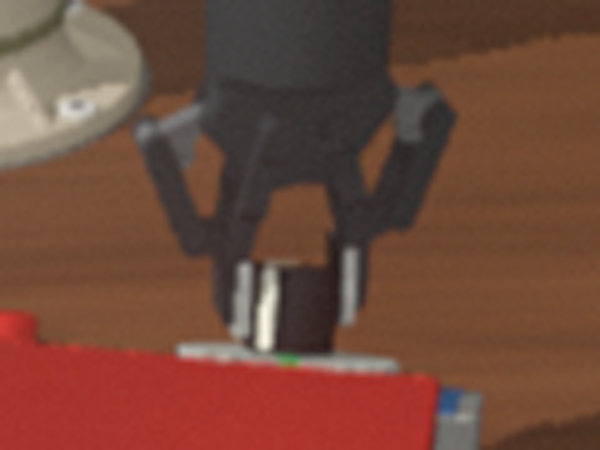

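The strip is now centred near crop (268,305), and the mark is unchanged at (289,360).

```bash
cat >> h.py <<'E'
from station import manip
def sproj(P):
    c=manip.camera_info("scene");q=(np.atleast_2d(P)-c['eye'])@R.from_euler('xyz',c['rotation'],degrees=True).as_matrix()
    return ((np.c_[c['cx']+c['fx']*q[:,0]/q[:,2],c['cy']+c['fy']*q[:,1]/q[:,2]]-[290,140])+.5)*5-.5
def strip(th,h,r=.02):
    p=np.load("p.npy");t=np.radians(th)
    return sproj(W(p,own(p[3],p[4],h)+r*(np.cos(t)*up-np.sin(t)*np.array([0,1,0]))))[0]
E
python3 - <<'E'
from h import *
for th in(90,-90,60,50,40,30,20,10,0,-6):print(th,strip(th,.018).round(),strip(th,.05).round())
print("mark",strip(-6,.014,.048),strip(90,.014,.048),strip(-90,.014,.048))
E
```

```text
90 [237. 336.] [243. 263.]
-90 [329. 344.] [335. 270.]
60 [240. 338.] [246. 264.]
50 [244. 339.] [250. 265.]
40 [249. 340.] [255. 265.]
30 [255. 341.] [261. 266.]
20 [262. 342.] [268. 267.]
10 [270. 343.] [276. 267.]
0 [278. 343.] [284. 268.]
-6 [283. 344.] [289. 268.]
mark [282.22762091 358.20133623] [172.7191016  340.38053517] [392.47507433 358.67750181]
```

Emit:
servo_tool(
  moves=[
    {"x": 0,"y": 0,"z": 0,"turn": 0,"grip": 0.7},
    {"x": 0,"y": 0,"z": 0,"turn": 0,"grip": 0.7},
    {"x": 0,"y": 0,"z": 0,"turn": 0,"grip": 0.7},
    {"x": 0,"y": 0,"z": 2,"turn": -0.13,"grip": 0.7},
    {"x": 0,"y": 0,"z": 2,"turn": -0.26,"grip": 0.7},
  ],
)

```text
clock: 4.85
tool_pos: [0.4722, 0.1492, 0.1012]
orientation: [180.0, 0.0, -5.9]
contact_force: [0.0, 1.0, -0.3]
finger_gap: 0.0724
```

Emit:
servo_tool(
  moves=[
    {"x": 0,"y": 0,"z": 0,"turn": -0.13,"grip": 0.7},
    {"x": 0,"y": 0,"z": 0,"turn": -0.26,"grip": 0.7},
    {"x": 0,"y": 0,"z": 0,"turn": -0.38,"grip": 0.7},
    {"x": 0,"y": 0,"z": 0,"turn": -0.38,"grip": 0.7},
    {"x": 0,"y": 0,"z": 0,"turn": -0.38,"grip": 0.7},
  ],
)

```text
clock: 5.35
tool_pos: [0.4721, 0.1494, 0.1011]
orientation: [180.0, 0.0, -27.1]
contact_force: [-0.3, 0.1, -0.6]
finger_gap: 0.0722
```

Emit:
servo_tool(
  moves=[
    {"x": 0,"y": 0,"z": 0,"turn": 0,"grip": 0.2},
    {"x": 0,"y": 0,"z": 0,"turn": 0,"grip": 0.2},
    {"x": 0,"y": 0,"z": 0,"turn": 0,"grip": -0.3},
    {"x": 0,"y": 0,"z": 0,"turn": 0,"grip": -0.3},
    {"x": 0,"y": 0,"z": 0,"turn": 0,"grip": -0.3},
  ],
)

```text
clock: 5.85
tool_pos: [0.4728, 0.1507, 0.1021]
orientation: [-179.9, -0.1, -27.3]
contact_force: [-0.0, 3.0, 4.8]
finger_gap: 0.0392
```

```bash
python3 - <<'E'
from station import manip
import cv2,numpy as np
b=manip.capture("scene")[140:230,290:410]
cv2.imwrite("pics/c5.png",cv2.resize(b,None,fx=5,fy=5,interpolation=cv2.INTER_CUBIC))
s=manip.state();print(s['tool_pos'],s['contact_force'],s['ft_torque'],s['finger_gap'],s['orientation'])
E
```

```text
[0.47283638 0.15064924 0.1020937 ] [-0.3372406   2.69231065  5.54028086] [ 1.15748787 -0.2375578   0.31367972] 0.03898212140597162 [-1.79864920e+02 -6.56598155e-02 -2.72574330e+01]
```

View pics/c5.png

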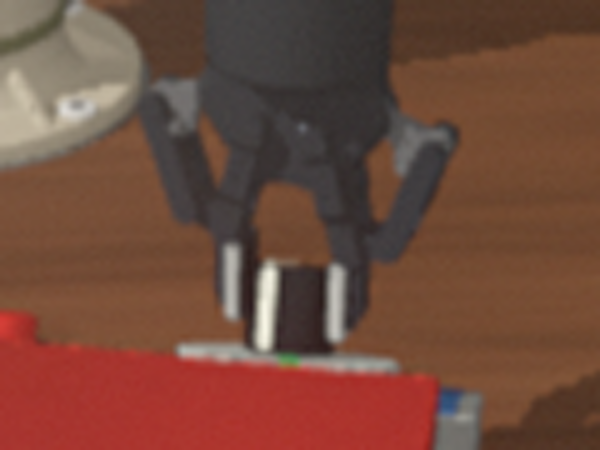

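The strip is at about (267,305), so it held at roughly 25°. The mark is still at (289,360). About 31° remains.

Emit:
servo_tool(
  moves=[
    {"x": 0,"y": 0,"z": 0,"turn": 0.13,"grip": -0.3},
    {"x": 0,"y": 0,"z": 0,"turn": 0.26,"grip": -0.3},
    {"x": 0,"y": 0,"z": 0,"turn": 0.39,"grip": -0.3},
    {"x": 0,"y": 0,"z": 0,"turn": 0.5,"grip": -0.3},
    {"x": 0,"y": 0,"z": 0,"turn": 0.57,"grip": -0.3},
  ],
)

```text
clock: 6.4
tool_pos: [0.4731, 0.1503, 0.1023]
orientation: [-179.9, -0.1, 5.5]
contact_force: [1.4, 6.3, 6.5]
finger_gap: 0.0384
```

Emit:
servo_tool(
  moves=[
    {"x": 0,"y": 0,"z": 0,"turn": 0,"grip": -0.3},
    {"x": 0,"y": 0,"z": 0,"turn": 0,"grip": 0.7},
    {"x": 0,"y": 0,"z": 0,"turn": 0,"grip": 0.7},
    {"x": 0,"y": 0,"z": 0,"turn": 0,"grip": 0.7},
    {"x": 0,"y": 0,"z": 0,"turn": 0,"grip": 0.7},
  ],
)

```text
clock: 6.9
tool_pos: [0.4719, 0.1489, 0.101]
orientation: [180.0, 0.0, 5.3]
contact_force: [-1.1, -0.4, 0.7]
finger_gap: 0.0725
```

```bash
python3 - <<'E'
from station import manip
import cv2,numpy as np
b=manip.capture("scene")[175:225,320:380]
cv2.imwrite("pics/c6.png",cv2.resize(b,None,fx=10,fy=10,interpolation=cv2.INTER_CUBIC))
s=manip.state();print(s['tool_pos'],s['contact_force'],s['finger_gap'],s['orientation'])
E
```

```text
[0.47199631 0.14906192 0.1010513 ] [ 0.63511216 -0.7456303   0.43945005] 0.07253437828743639 [1.79982427e+02 2.77216616e-02 5.30000271e+00]
```

View pics/c6.png

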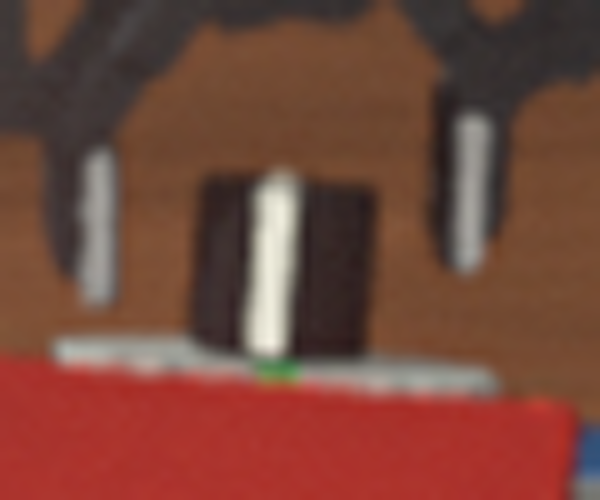

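The strip centre runs from (280,185) to (266,345), which puts the knob at about 0.5°. The mark at (278,372) is at about −6.5°. I'll add one more small stroke of about 7°.

Emit:
servo_tool(
  moves=[
    {"x": 0,"y": 0,"z": 0,"turn": -0.14,"grip": 0.7},
    {"x": 0,"y": 0,"z": 0,"turn": -0.28,"grip": 0.7},
    {"x": 0,"y": 0,"z": 0,"turn": -0.38,"grip": 0.7},
    {"x": 0,"y": 0,"z": 0,"turn": -0.38,"grip": 0.2},
    {"x": 0,"y": 0,"z": 0,"turn": -0.38,"grip": 0.2},
  ],
)

```text
clock: 7.45
tool_pos: [0.4721, 0.1494, 0.1012]
orientation: [180.0, 0.0, -16.3]
contact_force: [0.5, -0.1, 0.6]
finger_gap: 0.0513
```

Emit:
servo_tool(
  moves=[
    {"x": 0,"y": 0,"z": 0,"turn": 0,"grip": -0.3},
    {"x": 0,"y": 0,"z": 0,"turn": 0,"grip": -0.3},
    {"x": 0,"y": 0,"z": 0,"turn": 0,"grip": -0.3},
    {"x": 0,"y": 0,"z": 0,"turn": 0.06,"grip": -0.3},
    {"x": 0,"y": 0,"z": 0,"turn": 0.13,"grip": -0.3},
  ],
)

```text
clock: 7.95
tool_pos: [0.4727, 0.1503, 0.1018]
orientation: [-179.9, -0.1, -8.8]
contact_force: [6.1, 7.0, -7.2]
finger_gap: 0.0384
```

Emit:
servo_tool(
  moves=[
    {"x": 0,"y": 0,"z": 0,"turn": 0,"grip": -0.3},
    {"x": 0,"y": 0,"z": 0,"turn": 0,"grip": 1},
    {"x": 0,"y": 0,"z": 0,"turn": 0,"grip": 1},
    {"x": 0,"y": 0,"z": 0,"turn": 0,"grip": 1},
    {"x": 0,"y": 0,"z": 0,"turn": 0,"grip": 1},
  ],
)

```text
clock: 8.45
tool_pos: [0.472, 0.1489, 0.1011]
orientation: [180.0, 0.0, -9.0]
contact_force: [0.0, 0.7, -1.1]
finger_gap: 0.0854
```

```bash
python3 - <<'E'
from station import manip
import cv2,numpy as np
b=manip.capture("scene")[175:225,320:380]
cv2.imwrite("pics/c7.png",cv2.resize(b,None,fx=10,fy=10,interpolation=cv2.INTER_CUBIC))
s=manip.state();print(s['tool_pos'],s['contact_force'],s['finger_gap'],s['orientation'])
E
```

```text
[0.47204438 0.14904186 0.10109721] [ 0.251723  -0.1926734  0.1488534] 0.08552676330736911 [ 1.79975744e+02  1.51983554e-02 -9.02476356e+00]
```

View pics/c7.png

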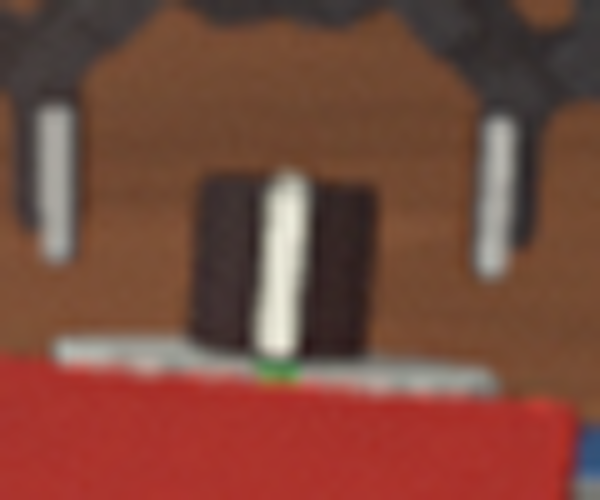

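The strip now runs from (290,185) to (276,345), in line with the mark at (278,372). Next I lift off and go to the button with the fingers shut.

Emit:
servo_tool(
  moves=[
    {"x": 0,"y": 0,"z": 35,"turn": 0,"grip": 1},
    {"x": 0,"y": 0,"z": 70,"turn": 0,"grip": 1},
    {"x": -8,"y": -42,"z": 70,"turn": -0.09,"grip": -1},
    {"x": -18,"y": -85,"z": 65,"turn": -0.09,"grip": -1},
    {"x": -27,"y": -128,"z": 60,"turn": -0.09,"grip": -1},
  ],
)

```text
clock: 9.0
tool_pos: [0.4448, 0.0201, 0.1616]
orientation: [-180.0, -0.1, -14.1]
contact_force: [1.6, -0.9, -0.3]
finger_gap: 0.0444
```

Emit:
servo_tool(
  moves=[
    {"x": 0,"y": 0,"z": -10,"turn": 0,"grip": -1},
    {"x": 0,"y": 0,"z": -20,"turn": 0,"grip": -1},
    {"x": 0,"y": 0,"z": -30,"turn": 0,"grip": -1},
    {"x": 0,"y": 0,"z": -38,"turn": 0,"grip": -1},
    {"x": 0,"y": 0,"z": -38,"turn": 0,"grip": -1},
  ],
)

```text
clock: 9.5
tool_pos: [0.4444, 0.0225, 0.1219]
orientation: [180.0, 0.1, -14.0]
contact_force: [0.4, 0.2, 0.2]
finger_gap: -0.0002
```

```bash
python3 - <<'E'
from station import manip
import cv2,numpy as np
a=manip.capture("top")[235:335,235:365];b=manip.capture("scene")[150:250,250:380]
cv2.imwrite("pics/c8.png",cv2.resize(np.hstack([a,b]),None,fx=3,fy=3,interpolation=cv2.INTER_CUBIC))
s=manip.state();print(s['tool_pos'],s['contact_force'],s['finger_gap'],s['orientation'])
E
```

```text
[0.44516611 0.02230462 0.12313652] [ 0.2783665  -0.33948956  0.34248059] -0.00011063273403514446 [-1.79980634e+02  3.11640427e-02 -1.40713718e+01]
```

View pics/c8.png

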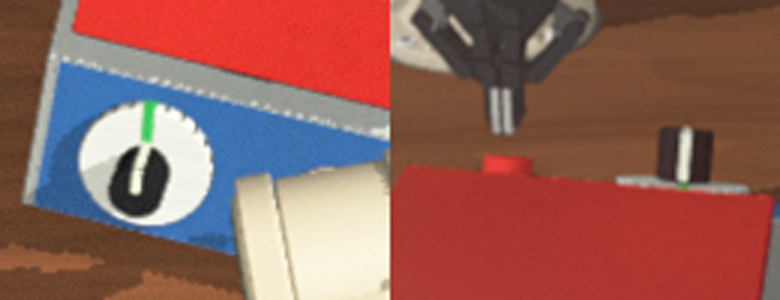

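In the top view the line (134,192)→(147,150) leads into the green mark at (148,120). In the scene view the strip is directly over the mark, and the fingertips at (503,130) stand over the button at (508,163). I'll press down gradually.

Emit:
servo_tool(
  moves=[
    {"x": 0,"y": -1,"z": -8,"turn": 0,"grip": -1},
    {"x": 0,"y": -1,"z": -13,"turn": 0,"grip": -1},
    {"x": 0,"y": -1,"z": -17,"turn": 0,"grip": -1},
    {"x": 0,"y": -1,"z": -19,"turn": 0,"grip": -1},
    {"x": 0,"y": -1,"z": -19,"turn": 0,"grip": -1},
  ],
)

```text
clock: 10.1
tool_pos: [0.445, 0.0205, 0.104]
orientation: [180.0, 0.0, -14.2]
contact_force: [-0.6, -0.1, -0.0]
finger_gap: 0.0001
```

Emit:
servo_tool(
  moves=[
    {"x": 0,"y": 0,"z": -1,"turn": 0,"grip": -1},
    {"x": 0,"y": 0,"z": -2,"turn": 0,"grip": -1},
    {"x": 0,"y": 0,"z": -3,"turn": 0,"grip": -1},
    {"x": 0,"y": 0,"z": -4,"turn": 0,"grip": -1},
    {"x": 0,"y": 0,"z": -4,"turn": 0,"grip": -1},
  ],
)

```text
clock: 10.6
tool_pos: [0.4456, 0.0205, 0.1006]
orientation: [-180.0, -0.1, -14.2]
contact_force: [0.0, -0.1, 5.3]
finger_gap: -0.0002
```

Emit:
servo_tool(
  moves=[
    {"x": 0,"y": 0,"z": -1,"turn": 0,"grip": -1},
    {"x": 0,"y": 0,"z": -2,"turn": 0,"grip": -1},
    {"x": 0,"y": 0,"z": -2,"turn": 0,"grip": -1},
  ],
)

```text
clock: 10.9
tool_pos: [0.4453, 0.0206, 0.0983]
orientation: [-180.0, -0.0, -14.2]
contact_force: [0.5, 0.3, 4.6]
finger_gap: 0.0002
```

Emit:
servo_tool(
  moves=[
    {"x": 0,"y": 0,"z": -1,"turn": 0,"grip": -1},
    {"x": 0,"y": 0,"z": -2,"turn": 0,"grip": -1},
    {"x": 0,"y": 0,"z": -2,"turn": 0,"grip": -1},
  ],
)

```text
clock: 11.2
tool_pos: [0.4455, 0.0205, 0.0968]
orientation: [-180.0, -0.1, -14.2]
contact_force: [-0.9, -0.7, 10.1]
finger_gap: -0.0001
```

```bash
python3 - <<'E'
from station import manip
import cv2,numpy as np
a=manip.capture("top");b=manip.capture("scene")
cv2.imwrite("pics/c9.png",np.hstack([a[140:340,180:440],b[60:330,180:420][:200]]))
red=lambda i:int(((i[...,2]>150)&(i[...,1]<70)&(i[...,0]<70))[140:330,200:420].sum())
for n,i in(("top",a),("scene",b)):print(n,red(cv2.imread(f"pics/{n}0.png")),red(i))
s=manip.state();print(s['tool_pos'],s['contact_force'])
E
```

```text
top 9004 8254
scene 8737 13440
[0.44554122 0.02052421 0.09685258] [-0.45064325 -0.84658595  8.16363301]
```

The button has bottomed out and the lid is rising. Retreat up and toward the robot.

Emit:
servo_tool(
  moves=[
    {"x": 0,"y": 0,"z": 10,"turn": 0,"grip": -1},
    {"x": 0,"y": 0,"z": 30,"turn": 0,"grip": -1},
    {"x": -10,"y": -15,"z": 60,"turn": 0,"grip": -1},
    {"x": -15,"y": -60,"z": 80,"turn": 0,"grip": -1},
    {"x": -15,"y": -105,"z": 100,"turn": 0,"grip": -1},
  ],
)

```text
clock: 11.8
tool_pos: [0.4292, -0.0848, 0.1975]
orientation: [180.0, 0.0, -14.0]
contact_force: [1.8, -0.7, -0.3]
finger_gap: 0.0002
```

Emit:
servo_tool(
  moves=[
    {"x": 0,"y": -45,"z": 20,"turn": 0,"grip": -1},
    {"x": 0,"y": -90,"z": 20,"turn": 0,"grip": -1},
    {"x": 0,"y": -130,"z": 20,"turn": 0,"grip": -1},
    {"x": 0,"y": -130,"z": 20,"turn": 0,"grip": -1},
    {"x": 0,"y": -130,"z": 20,"turn": 0,"grip": -1},
  ],
)

```text
clock: 12.3
tool_pos: [0.4294, -0.215, 0.2159]
orientation: [-179.9, 0.1, -14.3]
contact_force: [0.2, 1.5, -0.3]
finger_gap: 0.0003
```

```bash
python3 - <<'E'
from station import manip
import cv2,numpy as np
a=manip.capture("top")
b=manip.capture("scene")
c=cv2.resize(a[235:340,235:395],(400,262),interpolation=cv2.INTER_CUBIC)
cv2.imwrite("pics/c10.png",np.hstack([np.vstack([cv2.resize(a,(400,300)),c]),np.vstack([cv2.resize(b,(400,300)),np.zeros((262,400,3),np.uint8)])]))
s=manip.state();print(s['clock'],s['tool_pos'],s['contact_force'])
E
```

```text
12.4 [ 0.43012052 -0.21317902  0.21609818] [0.11371875 0.25636394 0.14358351]
```

View pics/c10.png

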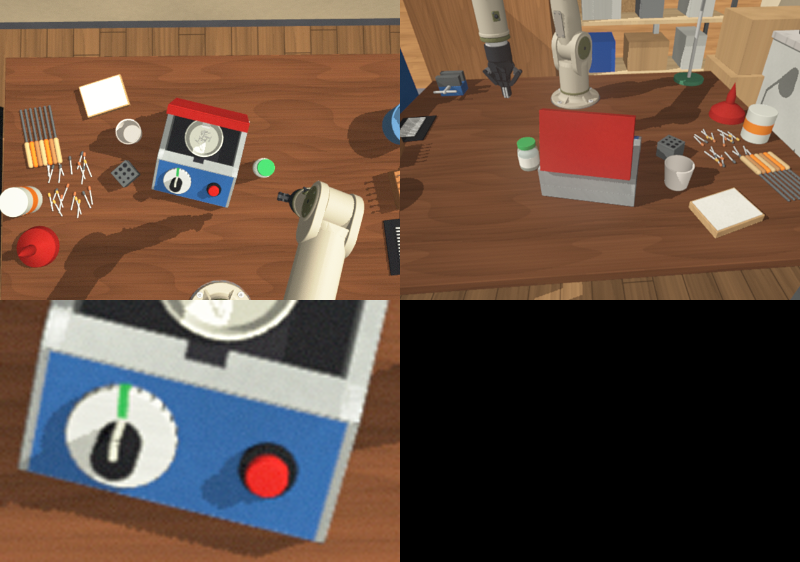

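The lid stands up, the line (114,455)→(121,425) leads to the mark at (124,400), the button is out, and the bystanders are in place. I'll wait a second and hand in.

Emit:
servo_tool(
  moves=[
    {"x": 0,"y": 0,"z": 0,"turn": 0,"grip": -1},
    {"x": 0,"y": 0,"z": 0,"turn": 0,"grip": -1},
    {"x": 0,"y": 0,"z": 0,"turn": 0,"grip": -1},
    {"x": 0,"y": 0,"z": 0,"turn": 0,"grip": -1},
    {"x": 0,"y": 0,"z": 0,"turn": 0,"grip": -1},
  ],
)

```text
clock: 12.9
tool_pos: [0.4302, -0.2144, 0.2164]
orientation: [180.0, -0.0, -14.1]
contact_force: [-0.1, 0.1, 0.1]
finger_gap: 0.0004
```

Emit:
servo_tool(
  moves=[
    {"x": 0,"y": 0,"z": 0,"turn": 0,"grip": -1},
    {"x": 0,"y": 0,"z": 0,"turn": 0,"grip": -1},
    {"x": 0,"y": 0,"z": 0,"turn": 0,"grip": -1},
    {"x": 0,"y": 0,"z": 0,"turn": 0,"grip": -1},
    {"x": 0,"y": 0,"z": 0,"turn": 0,"grip": -1},
  ],
)

```text
clock: 13.4
tool_pos: [0.4302, -0.2145, 0.2163]
orientation: [-180.0, -0.0, -14.2]
contact_force: [-0.0, -0.3, 0.8]
finger_gap: 0.0001
```

```bash
python3 - <<'E'
from station import manip
print(manip.finish_job())
E
```

```text
the job is handed in; nothing more can be done
None
```

I turned the inner knob anticlockwise by about 63° in three short grips, until its white line met the green mark. I then pressed the red button with shut fingers, the lid sprang open, and I backed the arm off and handed the job in at about 13.4 s.

**Knob:** after the second grip, the line was still about 7° off, too close to the 8° limit, so I added the small third grip. By the camera fit, line and mark then agreed within about 2°.

**Ring:** the green mark stayed at the same pixels in every scene view, so I saw no sign that the ring had moved.

**Final view, about 1 s before handing in:** the lid stood upright, the button was back out, and the jar, pot and block looked unmoved. The robot was clear of everything.

I judged the lid angle only by eye and did not measure it against the 1.15 rad limit. No check failed.

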